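# Stand the fallen boxes back up in their display tray

## Task

Two boxes of pulses have fallen forward in the cardboard tray and lean out over its low front lip. Push each one back up from the front with the fingertips, without lifting it, until it stands upright on its foot in its row again. Leave the other boxes standing as they are, and do not disturb the jar, the can and the oil bottle round the tray.

Things in the scene. Friction and masses are not known exactly. Their poses are not given: they have to be found in the camera images.
- tray: cardboard tray, black outside, 260 (x) x 210 mm (y), walls and floor 5 mm thick, fixed. Origin: centre of its underside. Low front lip on its -y side, top at z 60 mm; back wall (+y) 115 mm high, sides 60 rising to 115 mm. Three rows side by side at x = -83, 0, 83 mm, each of three boxes one behind another along y, with 1 to 5 mm of play between them
- fallen_a: fallen green box of dried pulses, cream and red band near its foot, 80 wide (x) x 56 thick (y) x 170 mm tall (z), 0.4 to 0.7 kg; origin at its underside's centre. Front box of any of the rows; leans 26 degrees over the lip: lower front edge on the floor 27 mm inside the lip, front (-y) face on the lip's top, top edge 48 mm out past it. Pushed back it pivots on that edge; below 18 degrees it drops onto its foot. Upright, its axes are the tray's
- fallen_a_foot (a point): middle of the lower front edge of fallen_a, on which it pivots (28 mm from the box's origin along its -y)
- fallen_b: fallen green box of dried pulses, cream and red band near its foot, 80 wide (x) x 56 thick (y) x 170 mm tall (z), 0.4 to 0.7 kg; origin at its underside's centre. Front box of any of the rows; leans 26 degrees over the lip: lower front edge on the floor 27 mm inside the lip, front (-y) face on the lip's top, top edge 48 mm out past it. Pushed back it pivots on that edge; below 18 degrees it drops onto its foot. Upright, its axes are the tray's
- fallen_b_foot (a point): middle of the lower front edge of fallen_b, on which it pivots (28 mm from the box's origin along its -y)
- end_box: standing green box of dried pulses, cream and red band near its foot, 80 wide (x) x 56 thick (y) x 170 mm tall (z), 0.4 to 0.7 kg; origin at its underside's centre. The front box of the remaining row, about 24 mm inside the lip; to be left as it is
- box2l: standing green box of dried pulses, cream and red band near its foot, 80 wide (x) x 56 thick (y) x 170 mm tall (z), 0.4 to 0.7 kg; origin at its underside's centre, second in its row; to be left as it is. Its axes are parallel to the tray's
- box2m: standing green box of dried pulses, cream and red band near its foot, 80 wide (x) x 56 thick (y) x 170 mm tall (z), 0.4 to 0.7 kg; origin at its underside's centre, second in its row; to be left as it is. Its axes are parallel to the tray's
- box2r: standing green box of dried pulses, cream and red band near its foot, 80 wide (x) x 56 thick (y) x 170 mm tall (z), 0.4 to 0.7 kg; origin at its underside's centre, second in its row; to be left as it is. Its axes are parallel to the tray's
- box3l: standing green box of dried pulses, cream and red band near its foot, 80 wide (x) x 56 thick (y) x 170 mm tall (z), 0.4 to 0.7 kg; origin at its underside's centre, third, at the back wall, in its row; to be left as it is. Its axes are parallel to the tray's
- box3m: standing green box of dried pulses, cream and red band near its foot, 80 wide (x) x 56 thick (y) x 170 mm tall (z), 0.4 to 0.7 kg; origin at its underside's centre, third, at the back wall, in its row; to be left as it is. Its axes are parallel to the tray's
- box3r: standing green box of dried pulses, cream and red band near its foot, 80 wide (x) x 56 thick (y) x 170 mm tall (z), 0.4 to 0.7 kg; origin at its underside's centre, third, at the back wall, in its row; to be left as it is. Its axes are parallel to the tray's
- jar: glass jar of chickpeas with a brass-coloured lid, 74 mm across, 125 mm tall, loose, standing on the bench in front of the tray's lip; origin at the centre of its underside
- can: steel food can, white label with a red band, 74 mm across, 108 mm tall, loose, standing on the bench in front of the tray's lip; origin at the centre of its underside
- oil: bottle of oil with a yellow cap, 72 mm across, 235 mm tall, loose, standing on the bench behind the tray's back wall; origin at the centre of its underside
Not all that is in view belongs to the job. What is shaped like the box2m but blue or purple is not meant. Leave any blue or purple look-alike of the fallen_a alone.

How it is judged:
By the outcome, as a careful person would: the job done as asked, in the order asked, and still so for the second after the job is handed in, with the robot touching nothing.
It also fails if it takes over 45 s, if anything falls off the work surface, if the arm or the gripper's body presses on something with over 40 N, if the wrist force passes 120 N, or if a joint passes its speed limit or range.

## Robot

A 6-joint arm with a two-finger parallel gripper is mounted at the origin on the work surface. World frame = base frame: x ahead of the robot, y to its left, z up, the work surface at z = 0. Lengths are in m, angles in degrees, forces in N, time in s.
With the tool pointing down it reaches from about 0.3 to 0.75 m from the base axis. Payload 8.5 kg.
Tool frame: the origin (TCP) lies at the very end of the fingers, on their centre line; the grasp point (between the pads) lies 19 mm behind it (grip_depth is the distance from the TCP to the grasp point, in m); z points along the fingers, y is the direction in which the jaws open and shut (so a half turn about z gives the same grasp; the last joint's range is limited). The gripper opens to 85 mm and grips with 20 to 120 N. Pads are 22 mm wide; open, the fingers measure 114 mm over their backs; the gripper's body (76 mm by 85 mm) begins 54 mm behind the grasp point. The pads swing forward as they close: fully open they stand 13 mm farther back than shut.
Start: joints at [61.977, 21.807, 74.336, -0, 83.858, -12.336], TCP at [0.149, 0.529, 0.231] pointing down, gripper open.
Joint ranges: [-178.18, 178.18], [-50.72, 133.34], [12.68, 142.11], [-81.47, 261.47], [9.98, 163.14], [-165.26, 165.26]. Speed limits (degrees/s): [136.94, 136.94, 180, 180, 180, 180].

## Interface

Orientations are given as a 3x3 rotation matrix whose columns are the frame's x, y, z axes.
In Python, from rig import observe, get_image, close_job, silhouettes, grip_depth gives the robot as it stands. The module is installed in compiled form; this text tells all that it offers.
- The arm moves only by the shell command python3 -m crank 'ROWS' [FORCE]. ROWS is a JSON object of lists of equal length, an entry for each row: "slide": the shift along the tool's x, y, z in m, a list of three; "roll": the turn about the tool's z in rad; "grip": the finger opening in m, from 0 to 0.0854. A call has exactly 8 rows; each row is the pose to reach, as a shift and turn from the pose commanded when the call began, along the tool's axes at that moment; what a row does not reach only later rows make up. A row lasts 1/10 s, in which the tool goes at most 50 mm and 8.59 degrees, less where a joint would pass 70% of its speed; a pose out of reach is approached as far as the arm can. A call with a gripper value outside its range is refused whole. The fingers move at their own pace and stop on an object; FORCE is the grip in N (left out, the last holds). Time passes only in rows, so rows that repeat a pose let the fingers close, or fill a call up. It gives the time, the measured TCP pose, the force and the opening at its end, in the units of the state.
- observe(): the state, without advancing time (a new reading comes with each control period).
- get_image(name): name is "scene" or "top" or "wrist"; returns a dict with "frame" (480x640x3 uint8, red, green, blue), "fx", "fy", "cx", "cy" (pixels), "xyz" and "rotation" of the camera in the world. Camera axes: x right, y down, z forward; pixel columns grow to the right and rows downward; lengths in m; the calibration is good to about 2 mm. The wrist camera is an equidistant fisheye: a pixel r from the principal point sees the ray r / f radians off the axis. A picture is of the moment at which its call begins. There is no depth.
- close_job(): hands the job in, once; it reports no verdict.
Trained networks look in a picture, given as the dict that the camera call returned (one of the last four; its "shot" number tells which), for a name from the list of things; names that differ only in an ending like _2 or _b are one class to them, and where a whole thing is asked for, a point or a joint stands for the part that bears it (a point fixed in the world has none). Each returns a list of dicts, best first, with "confidence" (0 to 1); they miss things now and then, are a little off and sometimes report something else, mostly with a low value. They report only what shows in the picture. A call takes as long as a camera call. They do not tell look-alikes from the thing itself.
- silhouettes(target, picture): "pixels" (480x640 bool, what is visible of it) and "box" ([centre column, centre row, width, height] in pixels, round what is visible of it).
The state is a dict: "time_s": time; "q": joint angles; "qvel": joint speeds; "joint_efforts": joint torques, N m; "position": TCP position; "tool_rot": TCP orientation; "ft_force": force on the tool from outside, world axes, zero at the start; "wrist_torque": the same for the moment, N m; "grip_width": finger opening in m.
Only numpy, scipy, OpenCV 4.12 (cv2) and the standard library are available. Lean on these libraries where they do the work, as an engineer would, in place of code of your own. Each camera call takes 0.05 s, during which the arm holds its last target.

## Working session

There is one attempt and no reset: what is moved stays moved. The work goes in short steps, Python scripts to look and compute and a shell command to move; the robot and the scene stay as the last step left them, time stands still between calls to the robot, and variables do not carry over. Pictures are saved under pics/ and viewed, and the job is handed in when it is done.

```bash
mkdir -p pics; ls; python3 - <<'E'
from rig import observe,get_image,silhouettes
import cv2,numpy as np
s=observe();print(s)
for n in("scene","top"):
    d=get_image(n);cv2.imwrite(f"pics/{n}0.png",d["frame"][:,:,::-1]);print(n,{k:v for k,v in d.items() if k!="frame"})
    for t in("fallen_a","tray","jar","can","oil","end_box"):
        print(t,[(np.round(r["box"],0),round(r["confidence"],2)) for r in silhouettes(t,d)])
E
```

```text
pics
{'time_s': 0.0, 'q': array([ 6.19767147e+01,  2.18420180e+01,  7.43856290e+01, -6.47890202e-04,
        8.38573486e+01, -1.23345505e+01]), 'qvel': array([ 0.05063807,  0.02914073,  0.10180265, -0.0198803 , -0.15531416,
        0.01232822]), 'joint_efforts': array([-9.51525872e-04, -4.48451722e+01, -2.31276709e+01, -2.76792734e-04,
        4.73403168e-03,  2.37253306e-05]), 'position': array([0.1485784 , 0.52924568, 0.23069699]), 'tool_rot': array([[-9.62745156e-01,  2.70409489e-01, -6.87046516e-04],
       [ 2.70410189e-01,  9.62744307e-01, -1.31481037e-03],
       [ 3.05912923e-04, -1.45161169e-03, -9.99998900e-01]]), 'ft_force': array([ 0.73550044,  1.31375563, -0.48210944]), 'wrist_torque': array([ 0.01128288, -0.0342559 , -0.00243312]), 'grip_width': 0.08516460175495526}
scene {'fx': 597.8731556160109, 'fy': 597.8731556160109, 'cx': 316.2132073363401, 'cy': 233.0452198375119, 'xyz': array([0.56785448, 0.43906174, 1.24630595]), 'rotation': array([[-0.99934989,  0.03124058, -0.01799485],
       [ 0.03535458,  0.94693967, -0.31946097],
       [ 0.00705989, -0.31988949, -0.94742
[... 543 characters left out ...]
027, 'cy': 240.37029199059825, 'xyz': array([0.30340038, 0.03444373, 1.24147069]), 'rotation': array([[ 0.07127049, -0.97705088,  0.20072889],
       [-0.99745185, -0.07046018,  0.01118775],
       [ 0.0032124 , -0.20101476, -0.97958295]]), 'shot': 2}
fallen_a [(array([398., 226.,  68.,  49.]), 0.97), (array([501., 151.,  84.,  83.]), 0.78), (array([433., 368.,  92.,  72.]), 0.61), (array([392., 269.,  73.,  52.]), 0.6)]
tray [(array([354., 238., 120., 120.]), 0.98)]
jar [(array([491., 288.,  50.,  48.]), 0.59), (array([387., 182.,  41.,  57.]), 0.21)]
can [(array([486., 222.,  52.,  48.]), 0.97)]
oil [(array([276., 174.,  39.,  60.]), 0.92)]
end_box [(array([387., 183.,  41.,  61.]), 0.97)]
```

View pics/scene0.png

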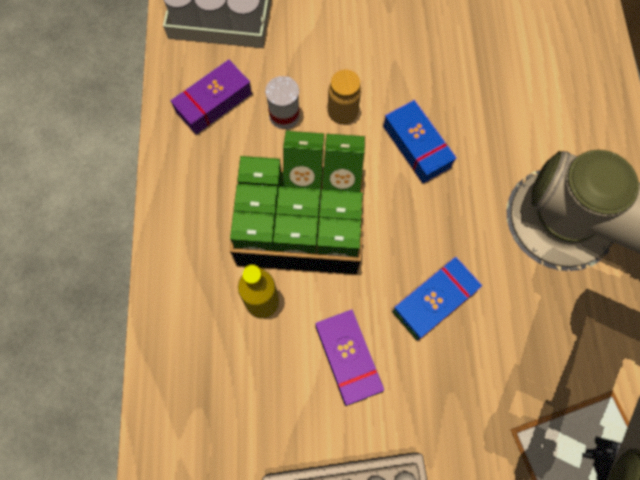

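View pics/top0.png

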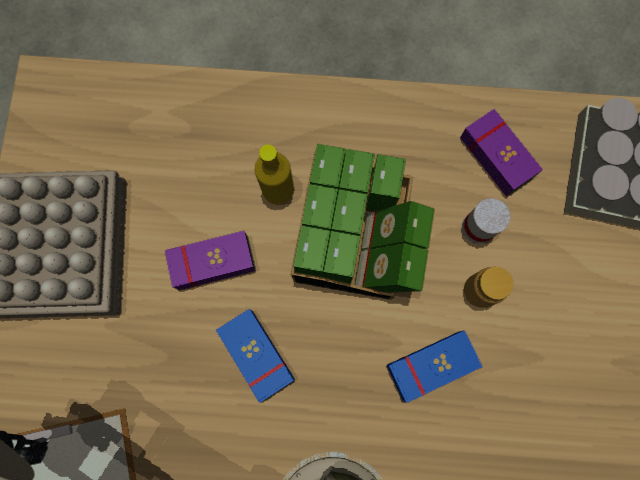

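```bash
python3 - <<'E'
from rig import get_image
import cv2
d=get_image("top")["frame"][:,:,::-1]
c=cv2.resize(d[125:325,270:530],None,fx=3,fy=3,interpolation=cv2.INTER_CUBIC);cv2.imwrite("pics/topc.png",c)
d=get_image("scene")["frame"][:,:,::-1]
c=cv2.resize(d[60:330,210:400],None,fx=2.2,fy=2.2,interpolation=cv2.INTER_CUBIC)
c=cv2.resize(d[120:280,220:380],None,fx=3.75,fy=3.75,interpolation=cv2.INTER_CUBIC);cv2.imwrite("pics/scenec.png",c)
E
```

```text
(no output)
```

View pics/topc.png

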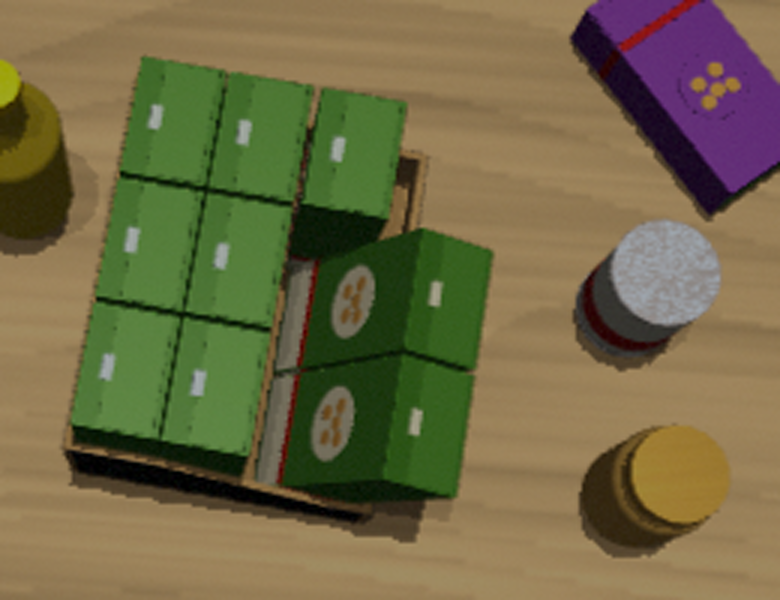

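View pics/scenec.png

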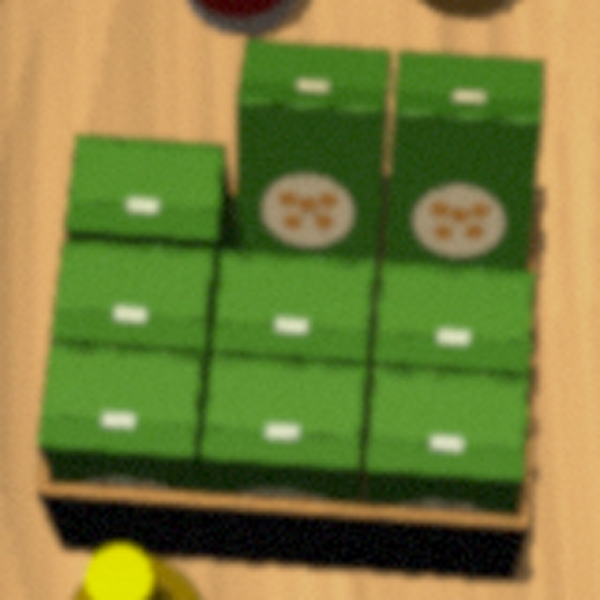

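```bash
cat >h.py <<'E'
import numpy as np
def proj(d,P):
    c=(np.atleast_2d(P)-d["xyz"])@d["rotation"]
    return np.c_[d["fx"]*c[:,0]/c[:,2]+d["cx"],d["fy"]*c[:,1]/c[:,2]+d["cy"]]
def onz(d,px,z):
    v=d["rotation"]@np.array([(px[0]-d["cx"])/d["fx"],(px[1]-d["cy"])/d["fy"],1]);return d["xyz"]+v*(z-d["xyz"][2])/v[2]
def T(p,t):
    c,s=np.cos(p[2]),np.sin(p[2]);t=np.atleast_2d(t)
    return np.c_[p[0]+c*t[:,0]-s*t[:,1],p[1]+s*t[:,0]+c*t[:,1],t[:,2]]
E
python3 - <<'E'
from rig import get_image,observe
from scipy.optimize import least_squares
from h import *
t=get_image("top");s=get_image("scene")
F=lambda x:[x,-.1475,.158]
B=lambda x:[x,-.0972,.182]
top=[((143,57),[.123,.099,.175]),((72,428),[-.123,.099,.175]),((493,250),F(.04)),((475,372),F(-.0415)),((458,497),F(-.123)),((422,228),B(.04)),((403,352),B(-.0415)),((385,490),B(-.123))]
sc=[((42,447),[.123,.099,.175]),((525,475),[-.123,.099,.175]),((250,40),F(.04)),((394,53),F(-.0415)),((543,62),F(-.123)),((240,103),B(.04)),((390,118),B(-.0415)),((537,122),B(-.123))]
pt=np.array([a for a,_ in top])/3+[270,125];ps=np.array([a for a,_ in sc])/3.75+[220,120]
tt=np.array([b for _,b in top]);ts=np.array([b for _,b in sc])
f=lambda p:np.r_[(proj(t,T(p,tt))-pt).ravel(),(proj(s,T(p,ts))-ps).ravel()]
r=least_squares(f,[.6,0,0],loss="soft_l1");p=r.x;print(p,np.degrees(p[2]));print(f(p).reshape(-1,2).round(1))
for f2,n in((f,0),):
  for i,(d,q,o) in enumerate(((t,pt,tt),(s,ps,ts))):
    g=lambda p:(proj(d,T(p,o))-q).ravel();print(least_squares(g,p).x)
np.save("p.npy",p)
for k,(x,y) in {"mid start":(0,-.19),"mid edge":(0,-.1475),"mid foot":(0,-.073),"near start":(-.083,-.19),"near edge":(-.083,-.1475)}.items(): print(k,T(p,[x,y,0])[0].round(4))
for n,px,z in(("jar",(680/3+270,475/3+125),.125),("can",(668/3+270,275/3+125),.108),("cap",(268,153),.235)):
    w=onz(t,px,z);c,s_=np.cos(p[2]),np.sin(p[2]);e=w[:2]-p[:2];print(n,w.round(3),"tray",(c*e[0]+s_*e[1]).round(3),(-s_*e[0]+c*e[1]).round(3))
E
```

```text
[ 0.57771843 -0.00159635 -0.10186719] -5.836559949846386
[[-1.9  0.2]
 [-1.7  0.1]
 [-0.1  0.2]
 [ 0.1  0.5]
 [-0.3  1. ]
 [-0.5 -0.2]
 [-0.5  0.2]
 [-1.  -2.9]
 [-1.2 -0.2]
 [ 0.5  0.9]
 [-1.5 -1. ]
 [ 0.  -2. ]
 [ 0.2 -1.9]
 [-1.4 -1. ]
 [-0.2 -2.4]
 [ 1.8 -0.9]]
[ 0.57770146 -0.0030091  -0.10338609]
[ 5.77476053e-01  4.46605437e-04 -1.03345908e-01]
mid start [ 0.5584 -0.1906  0.    ]
mid edge [ 0.5627 -0.1483  0.    ]
mid foot [ 0.5703 -0.0742  0.    ]
near start [ 0.4758 -0.1822  0.    ]
near edge [ 0.4801 -0.1399  0.    ]
jar [ 0.471 -0.284  0.125] tray -0.077 -0.291
can [ 0.608 -0.279  0.108] tray 0.058 -0.273
cap [0.664 0.167 0.235] tray 0.069 0.177
```

Both cameras agree on the tray to about 3 mm: x 0.578, y -0.002, yaw -5.9°. In the top view, the fallen boxes are the two green ones at about (400,224), middle row, and (395,268), near row. The purple and blue boxes lie on the bench, so they aren't meant. I'll lift first, then cross to the front side.

```bash
python3 -m crank '{"slide":[[0,0,-0.04],[0,0,-0.08],[0,0,-0.12],[-0.028,-0.028,-0.12],[-0.056,-0.056,-0.12],[-0.084,-0.084,-0.12],[-0.112,-0.112,-0.12],[-0.14,-0.14,-0.12]],"roll":[0.1,0.2,0.3,0.4,0.5,0.6,0.7,0.8],"grip":[0,0,0,0,0,0,0,0]}' 40
python3 - <<'E'
from rig import observe
from h import *
s=observe();R=np.array(s["tool_rot"]);print(s["position"],R.round(3),s["grip_width"]);print(R.T@(np.array([.5584,-.1906,.35])-s["position"]))
E
```

```text
time_s: 1.7
position: [0.246, 0.3554, 0.3514]
tool_rot: [[-0.473, 0.881, 0.0], [0.881, 0.473, 0.0], [0.0, 0.0, -1.0]]
ft_force: [0.7, 0.4, -0.2]
grip_width: 0.0002
[0.24599411 0.35542223 0.35141694] [[-0.473  0.881  0.   ]
 [ 0.881  0.473  0.   ]
 [ 0.     0.    -1.   ]] 0.0002041675586902809
[-0.6288568   0.01663852  0.00141711]
```

```bash
python3 -m crank '{"slide":[[-0.04,0.001,0],[-0.08,0.002,0],[-0.12,0.003,0],[-0.16,0.004,0],[-0.2,0.005,0],[-0.24,0.006,0],[-0.28,0.007,0],[-0.32,0.008,0]],"roll":[0.075,0.15,0.225,0.3,0.375,0.45,0.525,0.6],"grip":[0,0,0,0,0,0,0,0]}'
python3 - <<'E'
from rig import observe
from h import *
s=observe();R=np.array(s["tool_rot"]);print(np.degrees(np.arctan2(R[1,0],R[0,0])));print(R.T@(np.array([.5584,-.1906,.35])-s["position"]))
E
```

```text
time_s: 2.5
position: [0.4057, 0.0778, 0.3515]
tool_rot: [[0.106, 0.994, 0.001], [0.994, -0.106, -0.0], [0.0, 0.001, -1.0]]
ft_force: [-0.2, 0.7, -0.4]
grip_width: 0.0001
83.9087279853791
[-0.250656    0.18030232  0.00160557]
```

```bash
python3 -m crank '{"slide":[[-0.036,0.022,0],[-0.072,0.045,0],[-0.108,0.068,0],[-0.144,0.09,0],[-0.18,0.112,0],[-0.216,0.135,0],[-0.25,0.16,0],[-0.251,0.18,0]],"roll":[0,0,0,0,0,0,0,0],"grip":[0,0,0,0,0,0,0,0]}'
python3 -m crank '{"slide":[[0,0,0.03],[0,0,0.06],[0,0,0.09],[0,0,0.12],[0,0,0.15],[0,0,0.18],[0,0,0.2],[0,0,0.205]],"roll":[0,0,0,0,0,0,0,0],"grip":[0,0,0,0,0,0,0,0]}'
python3 - <<'E'
from rig import observe,get_image
from h import *
import cv2
s=observe();R=np.array(s["tool_rot"]);print(R.T@(np.array([.5627,-.1483,.145])-s["position"]))
for n in("top","scene"):
    d=get_image(n);x,y=(proj(d,s["position"])[0]).astype(int);f=d["frame"][max(0,y-100):y+100,x-130:x+130,::-1];cv2.imwrite(f"pics/{n}1.png",cv2.resize(f,None,fx=2.5,fy=2.5))
E
```

```text
time_s: 3.3
position: [0.559, -0.1927, 0.3502]
tool_rot: [[0.107, 0.994, -0.001], [0.994, -0.107, -0.0], [-0.0, -0.001, -1.0]]
ft_force: [-1.0, -0.3, -0.2]
grip_width: -0.0001
time_s: 4.1
position: [0.5576, -0.1883, 0.1441]
tool_rot: [[0.103, 0.995, -0.004], [0.995, -0.103, 0.002], [0.002, -0.004, -1.0]]
ft_force: [-0.4, 0.3, -0.1]
grip_width: 0.0004
[ 0.04034316  0.00090455 -0.00082154]
```

View pics/top1.png

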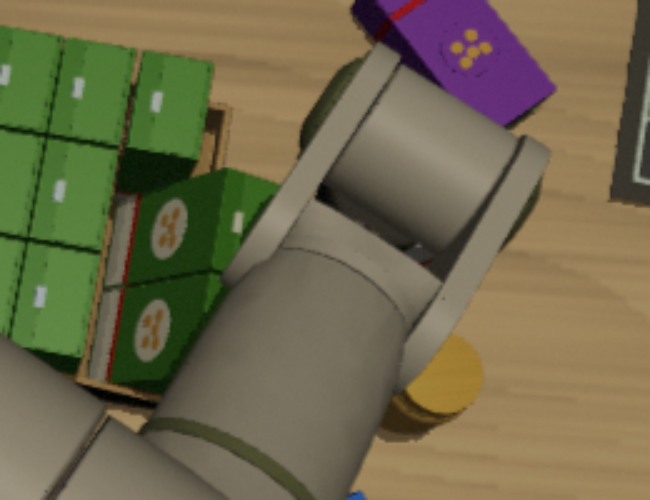

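View pics/scene1.png

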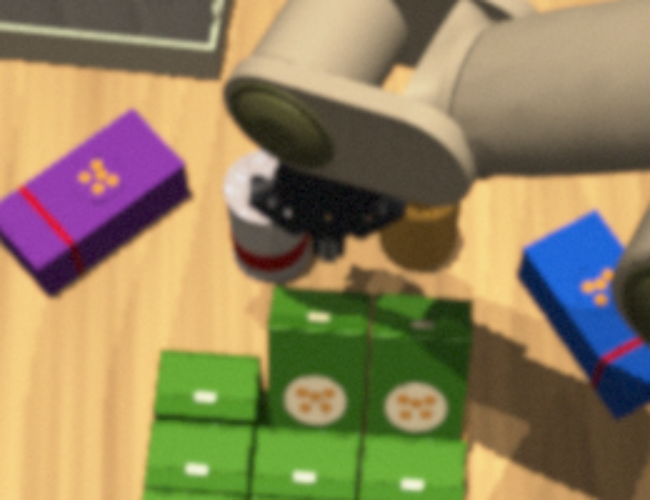

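The closed fingertips are in front of the middle box, clear of the can and jar. Next is a slow push along tool +x.

```bash
python3 -m crank '{"slide":[[0.01,0.001,0],[0.018,0.001,0],[0.023,0.001,0],[0.027,0.001,0],[0.03,0.001,0],[0.033,0.001,0],[0.036,0.001,0],[0.039,0.001,0]],"roll":[0,0,0,0,0,0,0,0],"grip":[0,0,0,0,0,0,0,0]}'
python3 -m crank '{"slide":[[0.002,0,0],[0.004,0,0],[0.006,0,0],[0.008,0,0],[0.01,0,0],[0.011,0,0],[0.012,0,0],[0.012,0,0]],"roll":[0,0,0,0,0,0,0,0],"grip":[0,0,0,0,0,0,0,0]}'
python3 - <<'E'
from rig import observe,get_image
from h import *
import cv2
s=observe();
for n in("scene",):
    d=get_image(n);x,y=(proj(d,[.57,-.05,.1])[0]).astype(int);f=d["frame"][max(0,y-120):y+120,x-130:x+130,::-1];cv2.imwrite(f"pics/{n}2.png",cv2.resize(f,None,fx=2.5,fy=2.5))
E
```

```text
time_s: 5.0
position: [0.5635, -0.15, 0.1463]
tool_rot: [[0.103, 0.995, -0.0], [0.995, -0.103, -0.0], [-0.0, -0.0, -1.0]]
ft_force: [-0.5, 0.4, 0.2]
grip_width: -0.0001
time_s: 5.8
position: [0.5647, -0.138, 0.1463]
tool_rot: [[0.103, 0.995, -0.0], [0.995, -0.103, 0.0], [0.0, -0.0, -1.0]]
ft_force: [-0.9, -0.1, 0.5]
grip_width: 0.0003
```

View pics/scene2.png

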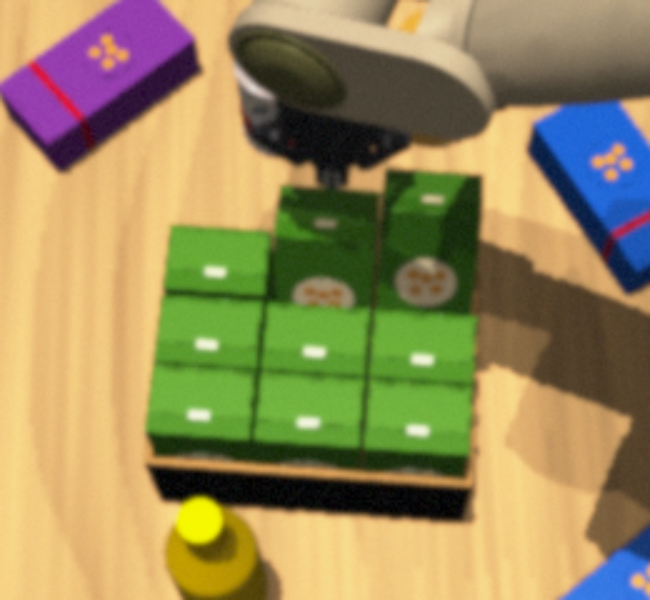

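The middle box is tilting back and still leans a little. I'll continue.

```bash
python3 -m crank '{"slide":[[0.002,0,0],[0.004,0,0],[0.006,0,0],[0.008,0,0],[0.01,0,0],[0.012,0,0],[0.013,0,0],[0.013,0,0]],"roll":[0,0,0,0,0,0,0,0],"grip":[0,0,0,0,0,0,0,0]}'
python3 - <<'E'
from rig import observe,get_image
from h import *
import cv2
s=observe();
for n in("scene",):
    d=get_image(n);x,y=(proj(d,[.57,-.05,.1])[0]).astype(int);f=d["frame"][max(0,y-120):y+120,x-130:x+130,::-1];cv2.imwrite(f"pics/{n}3.png",cv2.resize(f,None,fx=2.5,fy=2.5))
E
```

```text
time_s: 6.65
position: [0.5661, -0.1251, 0.1463]
tool_rot: [[0.103, 0.995, -0.0], [0.995, -0.103, 0.0], [0.0, -0.0, -1.0]]
ft_force: [-0.5, -0.3, -0.1]
grip_width: 0.0001
```

View pics/scene3.png

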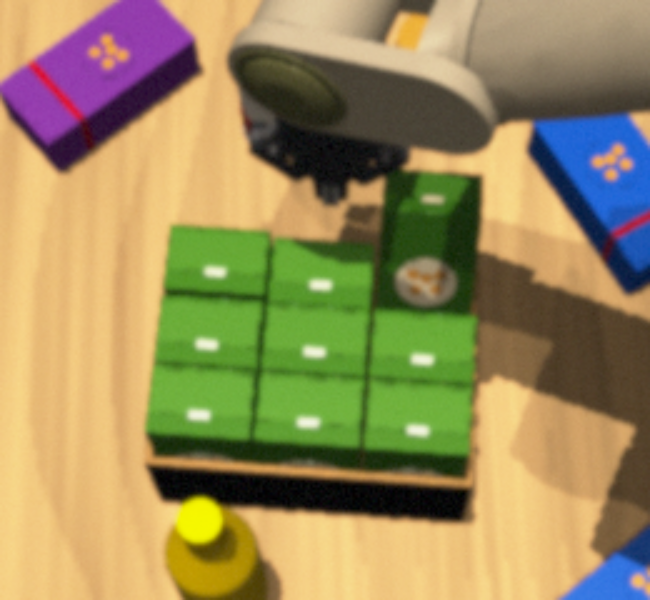

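The middle box stands on its foot, in line with the rest. Now I'll back off and shift 83 mm to the near box.

```bash
python3 -m crank '{"slide":[[-0.02,0,0],[-0.045,0,0],[-0.065,0,0],[-0.065,-0.02,0],[-0.065,-0.045,0],[-0.065,-0.07,0],[-0.065,-0.082,0],[-0.065,-0.082,0]],"roll":[0,0,0,0,0,0,0,0],"grip":[0,0,0,0,0,0,0,0]}'
python3 - <<'E'
from rig import observe,get_image
from h import *
import cv2
s=observe();R=np.array(s["tool_rot"]);print(R.T@(np.array([.4801,-.1399,.145])-s["position"]))
for n in("scene",):
    d=get_image(n);x,y=(proj(d,[.57,-.05,.1])[0]).astype(int);f=d["frame"][max(0,y-120):y+120,x-130:x+130,::-1];cv2.imwrite(f"pics/{n}4.png",cv2.resize(f,None,fx=2.5,fy=2.5))
E
```

```text
time_s: 7.5
position: [0.4768, -0.1814, 0.1466]
tool_rot: [[0.104, 0.995, -0.0], [0.995, -0.104, 0.0], [0.0, -0.0, -1.0]]
ft_force: [-0.2, -0.1, -0.5]
grip_width: 0.0002
[ 0.04161661 -0.00103728  0.00163151]
```

View pics/scene4.png

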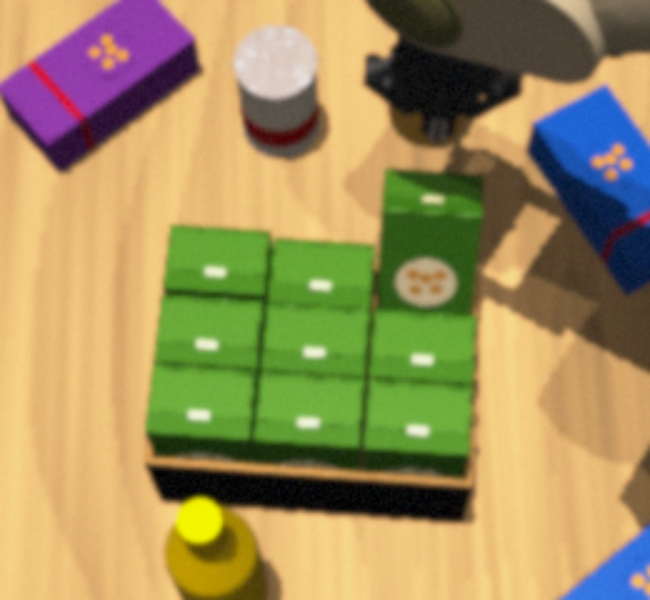

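The fingers are centred in front of the near box. I'll use the same push as before: 40 mm, then 25 mm slowly.

```bash
python3 -m crank '{"slide":[[0.01,0,0],[0.018,0,0],[0.023,0,0],[0.027,0,0],[0.03,0,0],[0.033,0,0],[0.036,0,0],[0.039,0,0]],"roll":[0,0,0,0,0,0,0,0],"grip":[0,0,0,0,0,0,0,0]}'
python3 -m crank '{"slide":[[0.002,0,0],[0.004,0,0],[0.006,0,0],[0.008,0,0],[0.01,0,0],[0.012,0,0],[0.014,0,0],[0.016,0,0]],"roll":[0,0,0,0,0,0,0,0],"grip":[0,0,0,0,0,0,0,0]}'
python3 -m crank '{"slide":[[0.002,0,0],[0.004,0,0],[0.006,0,0],[0.008,0,0],[0.01,0,0],[0.01,0,0],[0.01,0,0],[0.01,0,0]],"roll":[0,0,0,0,0,0,0,0],"grip":[0,0,0,0,0,0,0,0]}'
python3 - <<'E'
from rig import observe,get_image
from h import *
import cv2
s=observe();
for n in("scene",):
    d=get_image(n);x,y=(proj(d,[.57,-.05,.1])[0]).astype(int);f=d["frame"][max(0,y-120):y+120,x-130:x+130,::-1];cv2.imwrite(f"pics/{n}5.png",cv2.resize(f,None,fx=2.5,fy=2.5))
E
```

```text
time_s: 8.35
position: [0.4819, -0.1425, 0.1464]
tool_rot: [[0.103, 0.995, 0.0], [0.995, -0.103, -0.0], [-0.0, 0.0, -1.0]]
ft_force: [-0.0, -0.1, 0.2]
grip_width: 0.0
time_s: 9.15
position: [0.4835, -0.1266, 0.1463]
tool_rot: [[0.103, 0.995, -0.0], [0.995, -0.103, 0.0], [0.0, -0.0, -1.0]]
ft_force: [-0.9, -0.2, -0.1]
grip_width: 0.0001
time_s: 9.95
position: [0.4845, -0.1169, 0.1463]
tool_rot: [[0.103, 0.995, -0.0], [0.995, -0.103, -0.0], [-0.0, -0.0, -1.0]]
ft_force: [0.6, -0.3, -0.7]
grip_width: 0.0
```

View pics/scene5.png

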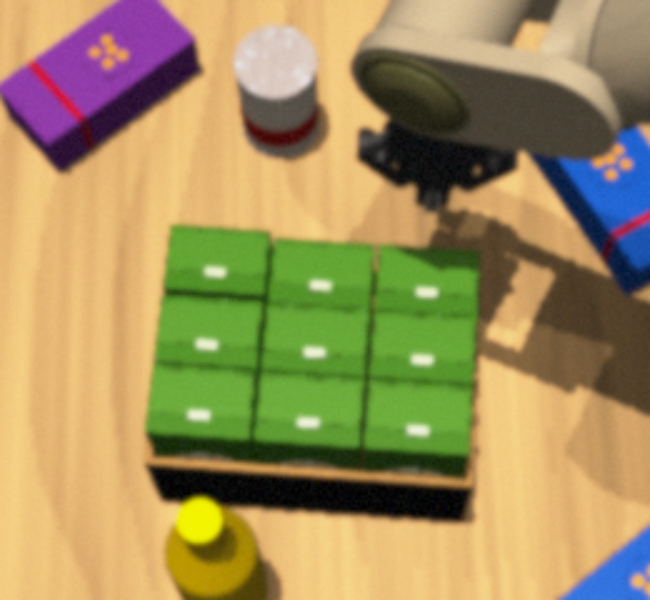

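Both boxes stand now. I'll back away, raise the arm and check from both cameras.

```bash
python3 -m crank '{"slide":[[-0.02,0,0],[-0.045,0,0],[-0.06,0,-0.02],[-0.06,0,-0.05],[-0.06,0,-0.08],[-0.06,0,-0.11],[-0.06,0,-0.14],[-0.06,0,-0.15]],"roll":[0,0,0,0,0,0,0,0],"grip":[0,0,0,0,0,0,0,0]}'
python3 -m crank '{"slide":[[-0.01,-0.03,0],[-0.02,-0.06,0],[-0.03,-0.08,0],[-0.04,-0.1,0],[-0.05,-0.11,0],[-0.06,-0.11,0],[-0.06,-0.11,0],[-0.06,-0.11,0]],"roll":[0,0,0,0,0,0,0,0],"grip":[0,0,0,0,0,0,0,0]}'
python3 - <<'E'
from rig import get_image
import cv2
for n in("scene","top"):
    d=get_image(n);f=d["frame"][:,:,::-1];f=f[60:330,200:470] if n=="scene" else f[125:325,250:520]
    cv2.imwrite(f"pics/{n}6.png",cv2.resize(f,None,fx=2.2,fy=2.2))
E
```

```text
time_s: 10.8
position: [0.4788, -0.1769, 0.2991]
tool_rot: [[0.103, 0.995, 0.004], [0.995, -0.103, -0.003], [-0.002, 0.004, -1.0]]
ft_force: [-0.4, -0.1, -0.7]
grip_width: -0.0
time_s: 11.6
position: [0.3632, -0.2249, 0.2959]
tool_rot: [[0.103, 0.995, -0.0], [0.995, -0.103, 0.001], [0.001, -0.0, -1.0]]
ft_force: [0.9, 1.5, 0.5]
grip_width: 0.0003
```

View pics/scene6.png

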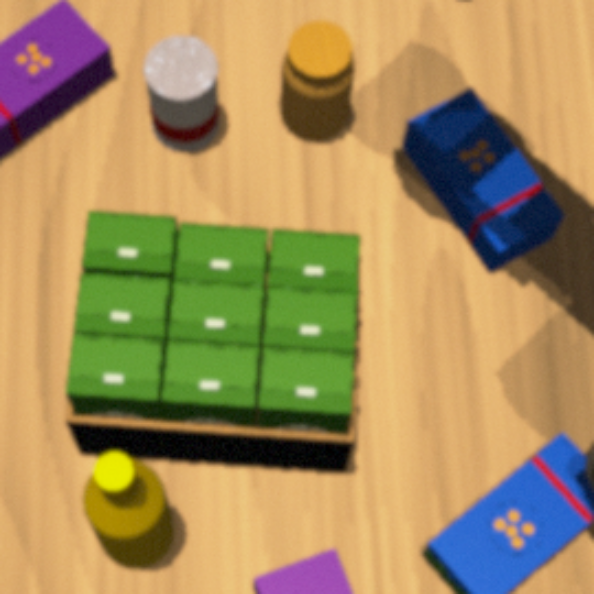

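View pics/top6.png

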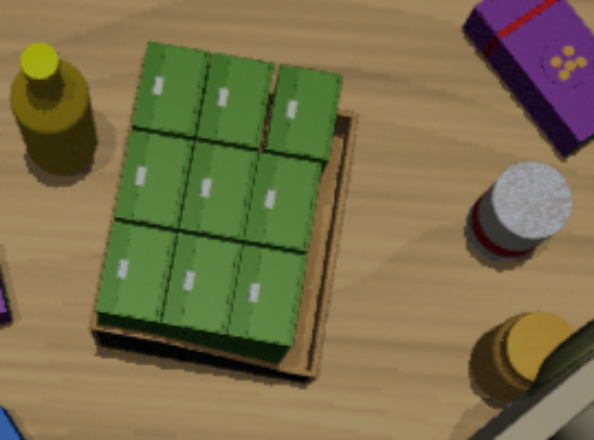

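```bash
python3 -c "
from rig import close_job
print(close_job())"
```

```text
the job is handed in; nothing more can be done
None
```

Both fallen boxes, in the middle and near rows, now stand upright on their feet in the tray, and I've handed the job in. I pushed each one slowly from the front with closed fingertips until it tipped back onto its foot. I then backed the arm away so it touched nothing.

- **Boxes:** my last pictures from both cameras show all nine boxes upright and aligned. The two raised ones sit a few mm farther back than `end_box`, close up to the boxes behind them.
- **Surroundings:** the jar, can, oil bottle and the blue and purple look-alikes look untouched. I judged this by eye and did not re-measure their positions. In the last top view, the arm covered part of the jar, but the scene view showed it standing.
- **Limits:** the job took about 11.7 s of the 45 s. The wrist force read under 2 N after every move; I did not record it during them.

No check failed. The two cameras put the tray about 3 mm apart, too little to affect the pushes.

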